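# Shut the cabinet door and slide the door stop into its notch

## Task

The catch of the small cabinet no longer holds its door. Push the door fully shut, then push the steel sliding stop along the rail on top of the cabinet, towards the door, until it drops into the notch in the rail and keeps the door shut, and leave it seated there. Only push: do not lift the stop off its rail, and leave everything else standing where it is.

Things in the scene. Friction and masses are not known exactly. Their poses are not given: they have to be found in the camera images.
- cabinet: Low plywood cabinet, fixed, 200 deep (x) x 400 wide (y) x 160 high mm. Origin: centre of its underside. Its own -x is the front (to the robot), +y its left seen from the robot; 'own' below means these axes. Yaw varies by up to 0.2 rad. The door covers the left part of the front, an open cubby is on the right.
- cabinet_door (a joint): Door angle in rad: 0 fully shut at a hard stop, grows as it swings out to the robot (starts 0.35 to 0.7). Panel 15 thick, 220 wide, from 5 to 150 mm above the shelf. A knob stands 43 mm out of its outer face, 185 mm from the hinge, 50 mm above the shelf. Pushed 130 mm from the hinge it takes 1 to 2 N; it stays where it is left.
- door_hinge (a point): Point on the upright hinge axis, the left edge of the door's outer face: own (-115, 190) mm from the cabinet's origin, 77.5 mm above the shelf. Shut, the door runs from here 220 mm along own -y, its outer face in own x -115 mm; opening, the free edge swings to own -x.
- stop (a joint): Sliding stop's place along the rail in m, growing to own +y: starts 0 to 0.06, seated in the notch at 0.165, rail end 0.23. Pushing it takes 2 to 7 N. From 0.158 on the resistance fades to nothing as the stop drops in, then some 12 to 20 N are needed to climb out on the far side; past it, push it back. A door over 0.03 rad open jams it.
- stop_drop (a joint): Height of the stop's block over its riding height in m: 0 on the rail, about -0.003 dropped into the notch, positive if lifted. A spring and its weight hold it down with 6 N. Lifting it 12 mm or more is forbidden.
- stop_face (a point): Centre of the upright face to push: the own -y face of the stop's steel block (45 mm along own x, 30 along own y, 50 high; top 25 mm above this point, 235 mm above the shelf). From under the block a tongue runs forward to a tab 5 mm thick, 30 wide that hangs down to 115 mm above the shelf, 6 mm in front of the shut door.
- notch (a point): Middle of the notch, on the rail's top face, 172 mm above the shelf. The rail is an aluminium bar 30 wide, 12 high, along own y near the front edge of the cabinet's top (own x -75 mm); the notch is a 16 mm gap in it. Seated, the stop's block has its middle over the notch (own y), so stop_face lies 15 mm to own -y of it.
- teether: Teething ring, 72 mm across, 12 high, lying loose on the cabinet's top behind the rail; origin at the centre of its underside. Leave alone.
- keys: Plastic toy key set, about 80 x 60 mm, 8 high, lying loose on the cabinet's top behind the rail; origin under its middle. Leave alone.
- basket: Open plastic basket, 200 (x) x 220 (y) x 100 high mm, loose on the shelf to the right of the cabinet; origin at the centre of its underside. Leave alone.
- rattle: Wooden rattle 48 mm across, 100 high, standing in the basket; origin at the centre of its foot. Leave alone.
- cup: Steel cup 72 mm across, 75 high, standing in the basket; origin at the centre of its foot. Leave alone.
- feeder: Clear feeding bottle 60 mm across, 150 high, standing on the shelf; origin at the centre of its foot. It, the tin and the bowl change places. Leave alone.
- tin: Metal tin 90 mm across, 120 high, standing on the shelf; origin at the centre of its foot. Leave alone.
- bowl: White bowl 120 mm across, 50 high, standing on the shelf; origin at the centre of its foot. Leave alone.

How it is judged (in metres and radians):
On the way, in this order (a step that is already met when the one before it is completed fails the run):
1. the door is pushed fully shut while the stop is still clear of the notch (value of joint cabinet_door below 0.03 rad and value of joint stop below 0.12 m), for 0.2 s.
2. the stop has dropped into the notch with the door shut (value of joint cabinet_door below 0.03 rad and value of joint stop between 0.162 and 0.168 m and value of joint stop_drop below -0.0015 m), for 0.2 s.
At the end, for the whole second after the job is handed in: the door is shut to within 0.03 rad, the stop stands within 3 mm of the notch's middle along the rail, has dropped at least 1.5 mm into it and is at rest (all of step 2 and velocity of joint stop between -0.01 and 0.01 m/s); the robot touches nothing.
It fails at once if the stop is lifted 12 mm or more off its rail (value of joint stop_drop above 0.012 m).
It fails at once if a bystander is moved more than 30 mm (distance of any of basket, rattle, cup, teether, keys, feeder, tin, bowl from where it was at the start of the episode above 0.03 m).
It fails at once if a standing bystander is tipped over (angle between any of basket, rattle, cup, teether, keys, feeder, tin, bowl's own z axis and vertical above 0.5 rad).
It also fails if it takes over 54 s, if anything falls off the work surface, if the arm or the gripper's body presses on something with over 40 N, if the wrist force passes 120 N, or if a joint passes its speed limit or range.

## Robot

A 6-joint arm with a two-finger parallel gripper is mounted at the origin on the work surface. World frame = base frame: x ahead of the robot, y to its left, z up, the work surface at z = 0. Lengths are in mm, angles in rad, forces in N, time in s.
With the tool pointing down it reaches from about 300 to 750 mm from the base axis. Payload 8.5 kg.
Tool frame: the origin (TCP) lies midway between the tips of the shut fingers; the grasp point (between the pads) lies tcp_to_grasp behind it (tcp_to_grasp is the distance from the TCP to the grasp point, in mm); z points along the fingers, y is the line along which they close (so a half turn about z gives the same grasp; the last joint's range is limited). The gripper opens to 88 mm and grips with 3 to 60 N. Pads are 18 mm wide; open, the fingers measure 123 mm over their backs; the gripper's body (75 mm by 187 mm) begins 45 mm behind the grasp point.
Start: joints at [-1.507, 0.381, 1.297, -0, 1.464, -0.215], TCP at [151.356, -528.746, 238.748] pointing down, gripper open.
Joint ranges: [-3.11, 3.11], [-0.89, 2.33], [0.22, 2.48], [-1.42, 4.56], [0.17, 2.85], [-2.88, 2.88]. Speed limits (rad/s): [2.39, 2.39, 3.14, 3.14, 3.14, 3.14].

## Interface

Orientations are given as [roll, pitch, yaw] about the fixed x, y, z axes, in that order (R = Rz(yaw) Ry(pitch) Rx(roll)).
In Python, from plant import * gives the robot as it stands.
- The arm moves only by the tool jog_arm, never from a script. Its argument "targets" is a list of rows, each a list of 3 entries, a list of its own where there are three numbers: the shift along the tool's x, y, z in units of 25 mm (1.0 is 25 mm), then the turn, a rotation vector about the tool's x, y, z in units of 5 degrees (1.0 is 5 degrees), then the finger opening in mm, from 0 to 88.1. A call has 1 to 5 rows; each row shifts and turns the commanded pose from where the row before left it, along the tool's axes as they then stand; what a row does not reach is not made up. A row lasts 1/12 s, in which the tool goes at most 41.7 mm and 7.16 degrees, less where a joint would pass 70% of its speed; a pose out of reach is approached as far as the arm can. A call is refused whole if a number of a shift passes 1 or a number of a turn 1, either way. A call with a gripper value outside its range is refused whole. The fingers move at their own pace and stop on an object; "grip_force" is the grip in N (left out, the last holds). Time passes only in rows, so rows that do not move let the fingers close. It gives the time, the measured TCP pose, the force, the opening and the grip force at its end, in the units of the state.
- read_state(): the state, without advancing time (a new reading comes with each control period).
- get_image(name): name is "side" or "top" or "wrist"; returns the picture (400x640x3 uint8, red, green, blue); there is no depth.
- camera_info(name): a dict with "K" (3x3 intrinsics, pixels), "k1" (the pictures are not rectified: a ray, as slopes to the right and down, at radius r is drawn at 1 + k1 r^2 times it, then the intrinsics apply), "T" (4x4, takes a point from camera to world coordinates). Camera axes: x right, y down, z forward; pixel columns grow to the right and rows downward; lengths in mm; the calibration is good to about 2 mm. A picture is of the moment at which its call begins: read the wrist's pose just before it. camera_info takes no time and is no camera call; for the wrist camera it gives the pose at the moment of the call.
- job_done(): hands the job in; it is judged then, once.
The state is a dict: "clock": time; "joints": joint angles; "joint_velocities": joint speeds; "effort": joint torques, N m; "tool_pos": TCP position; "tool_rot": TCP orientation; "force": force on the tool from outside, world axes, zero at the start; "wrist_torque": the same for the moment, N m; "grip_width": finger opening in mm; "finger_force": force on a finger pad.
Only numpy, scipy, OpenCV 4.12 (cv2) and the standard library are available. Lean on these libraries where they do the work, as an engineer would, in place of code of your own. Each camera call takes 0.05 s, during which the arm holds its last target. There are 200 camera calls.

## Working session

There is one attempt and no reset: what is moved stays moved. The work goes in short steps, Python scripts to look and compute and a tool call to move; the robot and the scene stay as the last step left them, time stands still between calls to the robot, and variables do not carry over. Pictures are saved under pics/ and viewed, at most 10 in all, crops included, and the job is handed in when it is done.

Besides the shell and the picture viewer there is one more tool, called after "Call:" by a JSON object that holds its "name" and its "arguments". jog_arm: Moves the arm, as the interface text tells. Its arguments: {"type":"object","properties":{"targets":{"type":"array"},"grip_force":{"type":"number"}},"required":["targets"]}

```bash
ls; mkdir -p pics
python3 - <<'E'
from plant import *
import cv2
for n in ("side","top"):
    cv2.imwrite(f"pics/{n}0.png",get_image(n)[:,:,::-1]); c=camera_info(n); print(n,c)
s=read_state(); print(s)
E
```

```text
pics
side {'K': array([[421.69691474,   0.        , 321.33607323],
       [  0.        , 421.69691474, 198.18451507],
       [  0.        ,   0.        ,   1.        ]]), 'k1': -0.0531318050250629, 'T': array([[-8.45291595e-01, -4.45342891e-01,  2.95214888e-01,
         1.61616817e+02],
       [-5.34277353e-01,  7.10160745e-01, -4.58496921e-01,
         6.14451432e+02],
       [-5.46168039e-03, -5.45290222e-01, -8.38229529e-01,
         1.36845723e+03],
       [ 0.00000000e+00,  0.00000000e+00,  0.00000000e+00,
         1.00000000e+00]])}
top {'K': array([[468.5785511 ,   0.        , 330.87544015],
       [  0.        , 468.5785511 , 186.32232986],
       [  0.        ,   0.        ,   1.        ]]), 'k1': -0.07172052443236594, 'T': array([[-1.47617134e-02, -9.84470162e-01,  1.74930248e-01,
         3.66005895e+02],
       [-9.99882020e-01,  1.52770331e-02,  1.59956009e-03,
        -6.36765089e+01],
       [-4.24713437e-03, -1.74885998e-01, -9.84579529e-01,
         1.48289728e+03],
       [ 0.00000000e+00,  0.00000000e+00,  0.00000000e+00,
         1.00000000e+00]])}
{'clock': 0.1, 'joints': array([-1.50731226e+00,  3.81133607e-01,  1.29814042e+00, -3.93692689e-05,
        1.46359159e+00, -2.15280716e-01]), 'joint_velocities': array([-0.00218596, -0.00016722, -0.00249025, -0.00102179, -0.0010076 ,
        0.00109596]), 'effort': array([ 4.69232647e-03, -4.38648999e+01, -2.24908984e+01,  7.15279556e-02,
        3.42181837e-02, -7.77226637e-05]), 'tool_pos': array([ 151.32507848, -528.51945355,  238.21185821]), 'tool_rot': array([-3.14034071e+00, -2.33697878e-04,  2.78768876e-01]), 'force': array([ 0.40093292,  0.2792454 , -0.39928156]), 'wrist_torque': array([-0.03705198,  0.00290738,  0.04496955]), 'finger_force': 0.0, 'grip_width': 88.52000642038065}
```

View pics/top0.png

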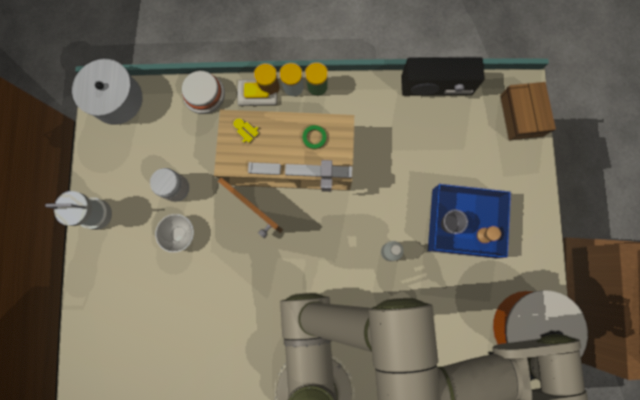

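View pics/side0.png

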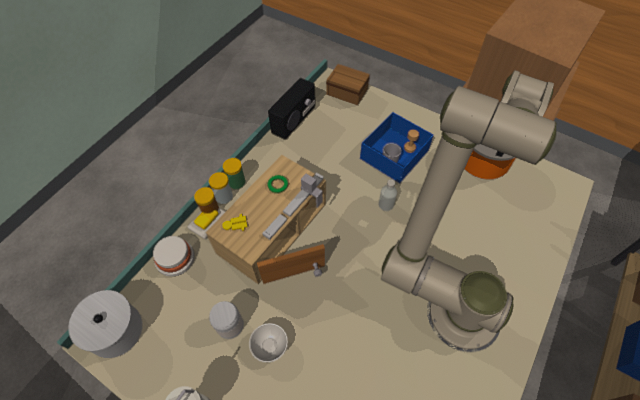

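The top view shows the cabinet at pixels (216..354, 112..189), the door edge running (220,180)→(280,230) with the knob at (265,232), the stop at (326,175), and the notch gap near (283,169). The bowl and tin are left of the door, and the feeder is at (392,250). I'll zoom in for exact pixels.

```bash
cat > h.py <<'E'
import numpy as np, cv2
from plant import *
def ray(c,uv):
    K=c["K"]; p=np.array([(uv[0]-K[0,2])/K[0,0],(uv[1]-K[1,2])/K[1,1]]); q=p.copy()
    for _ in range(20): q=p/(1+c["k1"]*(q@q))
    return c["T"][:3,3], c["T"][:3,:3]@np.array([*q,1.])
def onz(c,uv,z):
    o,d=ray(c,uv); return o+d*(z-o[2])/d[2]
def proj(c,P):
    T=c["T"]; X=T[:3,:3].T@(np.array(P,float)-T[:3,3]); s=X[:2]/X[2]; s=s*(1+c["k1"]*(s@s)); return s*c["K"][0,0]+c["K"][:2,2]
E
python3 - <<'E'
from h import *
t=cv2.imread("pics/top0.png"); s=cv2.imread("pics/side0.png")
a=cv2.resize(t[100:245,205:365],None,fx=4,fy=4,interpolation=cv2.INTER_CUBIC)
cv2.imwrite("pics/tz.png",a)
b=cv2.resize(s[150:290,200:340],None,fx=4.2,fy=4.2,interpolation=cv2.INTER_CUBIC)
cv2.imwrite("pics/sz.png",b)
E
```

```text
(no output)
```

View pics/tz.png

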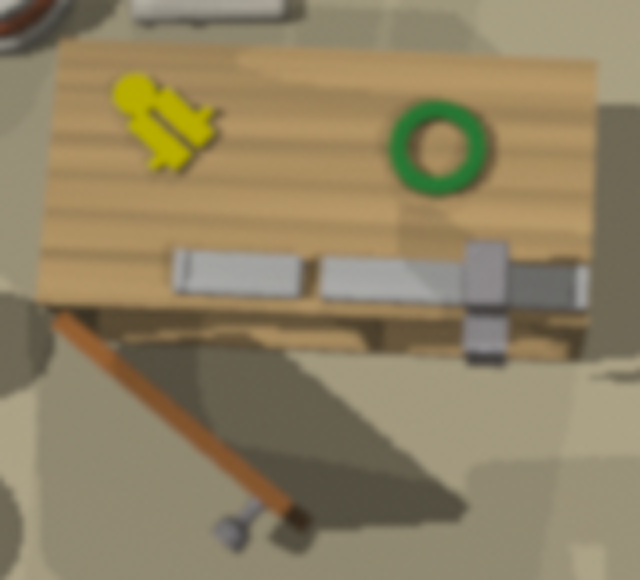

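View pics/sz.png

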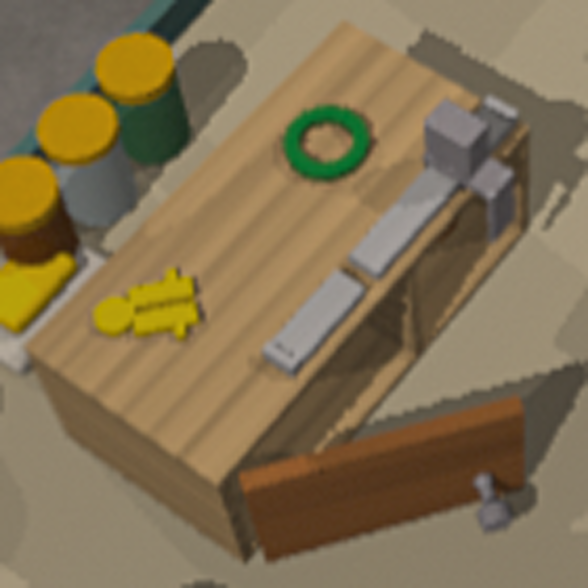

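The zooms show the cabinet top's corners in `tz` at (58,40), (597,60), (588,312) and (38,303). The notch is at about (311,277), the block top spans (464–508, 240–305), and the door's top edge runs (60,318)→(295,515). In `sz` the notch is at about (357,278).

Run:
```python
from h import *
np.set_printoptions(precision=1,suppress=True)
t=camera_info("top"); s=camera_info("side")
f=lambda u,v:(205+(u+.5)/4-.5,100+(v+.5)/4-.5)
g=lambda u,v:(200+(u+.5)/4.2-.5,150+(v+.5)/4.2-.5)
ct=[onz(t,f(*p),160) for p in [(58,40),(597,60),(588,312),(38,303)]]
cs=[onz(s,g(*p),160) for p in [(30,348),(345,22),(528,130),(220,488)]]
for C in (ct,cs):
    C=np.array(C); print(C[:,:2].ravel(),"c",C.mean(0)[:2],"w",np.linalg.norm(C[0]-C[1]),np.linalg.norm(C[3]-C[2]),"d",np.linalg.norm(C[0]-C[3]),np.linalg.norm(C[1]-C[2]),
      "yaw",[np.arctan2(-(a-b)[0],(a-b)[1]) for a,b in((C[0],C[1]),(C[3],C[2]))])
print("notch",onz(t,f(311,277),172),onz(s,g(357,278),172))
print("rail ends",onz(t,f(174,271),172),onz(t,f(588,287),172))
b=[onz(t,f(*p),235) for p in [(466,240),(508,240),(508,305),(464,305)]];print("block",np.array(b)[:,:2].ravel())
print("block side",[onz(s,g(*p),235)[:2] for p in [(425,125),(447,98),(489,130),(467,160)]])
print("door top", onz(t,f(54,322),150),onz(t,f(284,518),150), "side",onz(s,g(242,478),150),onz(s,g(524,402),150))
for n,p,z in(("feeder",(392,244),150),("tin",(165,178),120),("bowl",(174,230),50)): print(n,onz(t,p,z))
```

```text
[ 837.9  267.5  815.  -132.6  625.5 -121.6  638.5  276. ] c [729.2  72.3] w 400.7377281929337 397.83227131304994 d 199.629078167126 189.76188244312874 yaw [np.float64(-0.057321891627913006), np.float64(-0.03256930653505759)]
[ 832.9  265.2  811.6 -129.7  614.8 -116.4  635.8  279.8] c [723.8  74.7] w 395.4942897973532 396.750027237035 d 197.58204051047977 197.30149835136513 yaw [np.float64(-0.05369648094560961), np.float64(-0.05304297489894997)]
notch [651.8  76.6 172. ] [648.5  83.  172. ]
rail ends [657.8 175.2 172. ] [ 641.4 -121.5  172. ]
block [662.2 -36.1 661.8 -64.8 616.5 -64.1 617.  -34.2]
block side [array([657.9, -32.2]), array([657.7, -63.4]), array([612.6, -54.8]), array([611.6, -21.7])]
door top [626.2 266.4 150. ] [481.4  97.7 150. ] side [630.7 261.7 150. ] [485.8  95.6 150. ]
feeder [ 434.2 -232.2  150. ]
tin [641.2 435.  120. ]
bowl [491.2 424.8  50. ]
```

Call:
{"name": "jog_arm", "arguments": {"targets": [[[0.6, -0.8, 0], [0, 0, 0.95], 0], [[0.8, -1, 0], [0, 0, 0.95], 0], [[0.8, -1, 0], [0, 0, 0.95], 0], [[0.8, -1, 0], [0, 0, 0.95], 0], [[0.8, -1, 0], [0, 0, 0], 0]], "grip_force": 20}}

```text
clock: 0.52
tool_pos: [232.9, -398.8, 238.5]
tool_rot: [-3.141, 0.0, -0.058]
force: [0.3, -1.0, 0.4]
grip_width: 56.8
finger_force: 0.0
```

```bash
python3 -c "
import plant
print(getattr(plant,'tcp_to_grasp',None),[n for n in dir(plant) if n[0]!='_'])"
```

```text
18.700000000000003 ['Unreachable', 'camera_info', 'get_image', 'job_done', 'read_state', 'tcp_to_grasp']
```

Call:
{"name": "jog_arm", "arguments": {"targets": [[[0.5, -1, 0], [0, 0, 0], 0], [[0.5, -1, 0], [0, 0, 0], 0], [[0.5, -1, 0], [0, 0, 0], 0], [[0.5, -1, 0], [0, 0, 0], 0], [[0.5, -1, 0], [0, 0, 0], 0]]}}

```text
clock: 0.93
tool_pos: [302.0, -277.5, 238.6]
tool_rot: [-3.141, 0.0, -0.053]
force: [0.4, -0.4, -0.3]
grip_width: 23.9
finger_force: 0.0
```

Call:
{"name": "jog_arm", "arguments": {"targets": [[[0.3, -1, 0], [0, 0, 0], 0], [[0.3, -1, 0], [0, 0, 0], 0], [[0.3, -1, 0], [0, 0, 0], 0], [[0.3, -1, 0], [0, 0, 0], 0], [[0.3, -1, 0], [0, 0, 0], 0]]}}

```text
clock: 1.35
tool_pos: [345.7, -154.6, 238.6]
tool_rot: [-3.141, 0.0, -0.053]
force: [-0.9, 0.3, 0.8]
grip_width: 0.5
finger_force: 0.0
```

Call:
{"name": "jog_arm", "arguments": {"targets": [[[0.3, -1, 0], [0, 0, 0], 0], [[0.3, -1, 0], [0, 0, 0], 0], [[0.3, -1, 0], [0, 0, 0], 0], [[0.3, -1, 0], [0, 0, 0], 0], [[0.3, -1, 0], [0, 0, 0], 0]]}}

```text
clock: 1.77
tool_pos: [389.8, -31.8, 238.6]
tool_rot: [-3.142, 0.0, -0.053]
force: [0.9, -0.7, 0.2]
grip_width: 0.5
finger_force: 0.0
```

Call:
{"name": "jog_arm", "arguments": {"targets": [[[0.3, -1, 0], [0, 0, 0], 0], [[0.3, -1, 0], [0, 0, 0], 0], [[0.3, -1, 0], [0, 0, 0], 0], [[0.3, -1, 0], [0, 0, 0], 0], [[0.3, -1, 0], [0, 0, 0], 0]]}}

```text
clock: 2.18
tool_pos: [433.8, 91.1, 238.5]
tool_rot: [3.142, 0.001, -0.053]
force: [0.1, -0.7, 0.1]
grip_width: 0.3
finger_force: 0.0
```

Call:
{"name": "jog_arm", "arguments": {"targets": [[[0, -0.8, 0.9], [0, 0, 0], 0], [[0, -0.8, 0.9], [0, 0, 0], 0], [[0, 0, 0.9], [0, 0, 0], 0], [[0, 0, 0.9], [0, 0, 0], 0], [[0, 0, 0.9], [0, 0, 0], 0]]}}

```text
clock: 2.6
tool_pos: [435.5, 130.1, 125.1]
tool_rot: [3.142, 0.0, -0.052]
force: [0.9, 0.8, -0.7]
grip_width: 0.6
finger_force: 0.0
```

Call:
{"name": "jog_arm", "arguments": {"targets": [[[0.6, 0, 0], [0, 0, 0], 0], [[0.6, 0, 0], [0, 0, 0], 0], [[0.6, 0, 0], [0, 0, 0], 0], [[0.6, 0, 0], [0, 0, 0], 0], [[0.3, 0, 0], [0, 0, 0], 0]]}}

```text
clock: 3.02
tool_pos: [504.3, 125.9, 125.9]
tool_rot: [3.142, 0.0, -0.053]
force: [-0.6, -0.2, -0.5]
grip_width: 0.1
finger_force: 0.3
```

Call:
{"name": "jog_arm", "arguments": {"targets": [[[0.5, 0, 0], [0, 0, 0], 0], [[0.5, 0, 0], [0, 0, 0], 0], [[0.5, 0, 0], [0, 0, 0], 0], [[0.5, 0, 0], [0, 0, 0], 0], [[0.5, 0, 0], [0, 0, 0], 0]]}}

```text
clock: 3.43
tool_pos: [565.6, 122.7, 125.9]
tool_rot: [3.141, 0.002, -0.053]
force: [-0.7, 0.6, -0.9]
grip_width: -0.1
finger_force: 0.6
```

Call:
{"name": "jog_arm", "arguments": {"targets": [[[0.3, 0, 0], [0, 0, 0], 0], [[0.3, 0, 0], [0, 0, 0], 0], [[0.3, 0, 0], [0, 0, 0], 0], [[0.2, 0, 0], [0, 0, 0], 0], [[0, 0, 0], [0, 0, 0], 0]]}}

```text
clock: 3.85
tool_pos: [593.9, 121.2, 126.2]
tool_rot: [-3.141, -0.001, -0.053]
force: [-0.5, -0.0, 0.3]
grip_width: 0.2
finger_force: 0.0
```

Call:
{"name": "jog_arm", "arguments": {"targets": [[[0.1, 0, 0], [0, 0, 0], 0], [[0.1, 0, 0], [0, 0, 0], 0], [[0.1, 0, 0], [0, 0, 0], 0], [[0.1, 0, 0], [0, 0, 0], 0], [[0, 0, 0], [0, 0, 0], 0]]}}

```text
clock: 4.27
tool_pos: [603.6, 120.8, 126.3]
tool_rot: [-3.141, -0.001, -0.053]
force: [-0.9, -0.0, -0.0]
grip_width: 0.6
finger_force: 0.0
```

Run:
```python
from h import *
t=get_image("top")[:,:,::-1]; s=get_image("side")[:,:,::-1]
a=cv2.resize(t[100:245,205:365],None,fx=2.5,fy=2.5,interpolation=cv2.INTER_CUBIC)
b=cv2.resize(s[150:295,200:360],None,fx=2.5,fy=2.5,interpolation=cv2.INTER_CUBIC)
cv2.imwrite("pics/m1.png",np.hstack([a,b]))
```

```text
(no output)
```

View pics/m1.png

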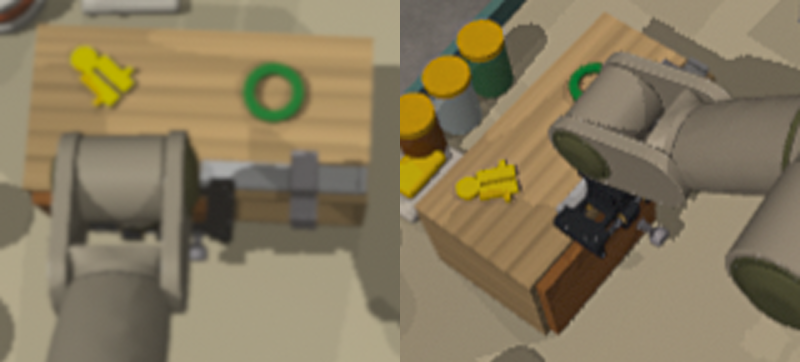

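The door is nearly shut: the panel sits along the cabinet front with its knob at about (200,250) in the left half. I'll keep pushing gently until I feel the hard stop.

Call:
{"name": "jog_arm", "arguments": {"targets": [[[0.1, 0, 0], [0, 0, 0], 0], [[0.1, 0, 0], [0, 0, 0], 0], [[0, 0, 0], [0, 0, 0], 0]]}}

```text
clock: 4.62
tool_pos: [605.0, 120.8, 126.3]
tool_rot: [3.141, 0.009, -0.053]
force: [-17.6, -0.7, 9.1]
grip_width: 0.3
finger_force: 8.8
```

Call:
{"name": "jog_arm", "arguments": {"targets": [[[0, 0, 0], [0, 0, 0], 0], [[-0.5, 0, 0], [0, 0, 0], 0], [[-1, 0, 0], [0, 0, 0], 0], [[-0.5, 0, -0.9], [0, 0, 0], 0], [[0, 0, -1], [0, 0, 0], 0]]}}

```text
clock: 5.03
tool_pos: [555.4, 123.5, 173.2]
tool_rot: [3.141, 0.005, -0.052]
force: [0.9, -0.0, 1.3]
grip_width: 0.5
finger_force: 0.0
```

Call:
{"name": "jog_arm", "arguments": {"targets": [[[0, 0, -1], [0, 0, 0], 0], [[0, 0, -1], [0, 0, 0], 0], [[0, 0.5, -1], [0, 0, 0], 0], [[0, 1, -0.4], [0, 0, 0], 0], [[0, 1, 0], [0, 0, 0], 0]]}}

```text
clock: 5.45
tool_pos: [555.7, 60.5, 261.8]
tool_rot: [3.141, -0.006, -0.051]
force: [0.1, -0.4, -0.3]
grip_width: 0.4
finger_force: 0.0
```

Call:
{"name": "jog_arm", "arguments": {"targets": [[[0, 1, 0], [0, 0, 0], 0], [[0, 1, 0], [0, 0, 0], 0], [[0, 1, 0], [0, 0, 0], 0], [[0, 1, 0], [0, 0, 0], 0], [[0, 1, 0], [0, 0, 0], 0]]}}

```text
clock: 5.87
tool_pos: [548.2, -65.3, 259.0]
tool_rot: [3.142, -0.001, -0.053]
force: [1.4, 0.0, -0.6]
grip_width: 0.4
finger_force: 0.0
```

Now I'll check the door and stop with the arm clear, using masks on the side and top views.

Run:
```python
from h import *
t=get_image("top")[:,:,::-1]; s=get_image("side")[:,:,::-1]
a=cv2.resize(t[100:245,205:365],None,fx=2.5,fy=2.5,interpolation=cv2.INTER_CUBIC)
b=cv2.resize(s[150:295,200:360],None,fx=2.5,fy=2.5,interpolation=cv2.INTER_CUBIC)
cv2.imwrite("pics/m2.png",np.hstack([a,b]))
```

```text
(no output)
```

View pics/m2.png

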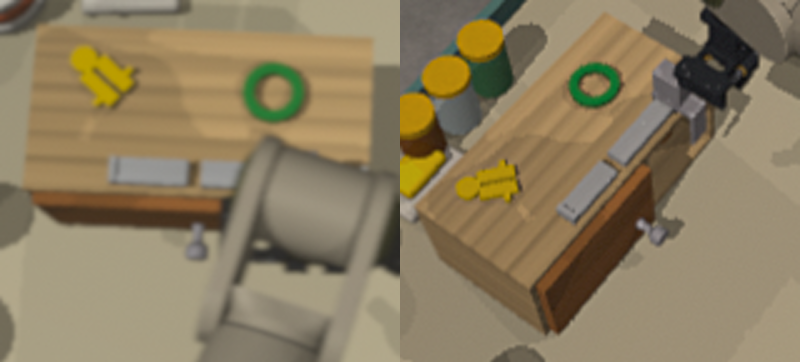

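The door is parallel to the front and shut; the stop hasn't moved, with its block at about (680,85) in the right half. Next I move to its far side.

Call:
{"name": "jog_arm", "arguments": {"targets": [[[0, 1, 0], [0, 0, 0], 0], [[0, 1, 0], [0, 0, 0], 0], [[1, 0.2, 0], [0, 0, 0], 0], [[1, 0, 0], [0, 0, 0], 0], [[1, 0, 0], [0, 0, 0], 0]]}}

```text
clock: 6.38
tool_pos: [621.2, -122.9, 259.1]
tool_rot: [-3.141, -0.001, -0.054]
force: [-0.5, -0.5, -0.7]
grip_width: 0.4
finger_force: 0.0
```

Call:
{"name": "jog_arm", "arguments": {"targets": [[[0.8, 0, 0], [0, 0, 0], 0], [[0, 0, 0.8], [0, 0, 0], 0], [[0, 0, 0.8], [0, 0, 0], 0], [[0, 0, 0.7], [0, 0, 0], 0], [[0, 0, 0], [0, 0, 0], 0]]}}

```text
clock: 6.8
tool_pos: [639.3, -122.7, 197.5]
tool_rot: [-3.139, 0.006, -0.052]
force: [-0.8, 0.1, -0.6]
grip_width: 0.7
finger_force: 0.0
```

Call:
{"name": "jog_arm", "arguments": {"targets": [[[0, -0.4, 0], [0, 0, 0], 0], [[0, -0.4, 0], [0, 0, 0], 0], [[0, -0.3, 0], [0, 0, 0], 0], [[0, -0.3, 0], [0, 0, 0], 0], [[0, -0.2, 0], [0, 0, 0], 0]]}}

```text
clock: 7.22
tool_pos: [642.6, -82.6, 202.2]
tool_rot: [3.141, -0.001, -0.052]
force: [-0.1, 0.4, -0.5]
grip_width: 0.4
finger_force: 0.0
```

Call:
{"name": "jog_arm", "arguments": {"targets": [[[0, -0.2, 0], [0, 0, 0], 0], [[0, -0.2, 0], [0, 0, 0], 0], [[0, -0.2, 0], [0, 0, 0], 0], [[0, -0.2, 0], [0, 0, 0], 0]]}}

```text
clock: 7.55
tool_pos: [643.6, -65.1, 202.0]
tool_rot: [3.139, -0.001, -0.054]
force: [-0.9, -6.1, 2.3]
grip_width: 0.2
finger_force: 3.4
```

Call:
{"name": "jog_arm", "arguments": {"targets": [[[0, -0.4, 0], [0, 0, 0], 0], [[0, -0.4, 0], [0, 0, 0], 0], [[0, -0.4, 0], [0, 0, 0], 0], [[0, -0.4, 0], [0, 0, 0], 0], [[0, -0.4, 0], [0, 0, 0], 0]]}}

```text
clock: 7.97
tool_pos: [646.5, -15.2, 202.0]
tool_rot: [3.139, -0.002, -0.054]
force: [0.8, -6.9, 2.3]
grip_width: 0.5
finger_force: 3.7
```

Call:
{"name": "jog_arm", "arguments": {"targets": [[[0, -0.2, 0], [0, 0, 0], 0], [[0, -0.2, 0], [0, 0, 0], 0], [[0, -0.2, 0], [0, 0, 0], 0], [[0, -0.2, 0], [0, 0, 0], 0], [[0, 0, 0], [0, 0, 0], 0]]}}

```text
clock: 8.38
tool_pos: [647.3, 6.2, 201.7]
tool_rot: [3.141, -0.001, -0.053]
force: [-0.2, -0.7, -0.0]
grip_width: 0.4
finger_force: 0.0
```

Run:
```python
from h import *
s=get_image("side")[:,:,::-1]
cv2.imwrite("pics/m3.png",cv2.resize(s[150:290,200:340],None,fx=4.2,fy=4.2,interpolation=cv2.INTER_CUBIC))
```

```text
(no output)
```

View pics/m3.png

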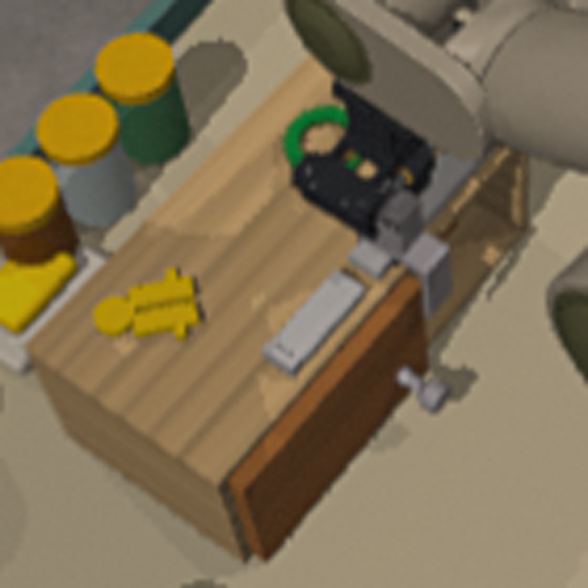

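The tab is at (430,262), just passing the door's free edge without jamming, and the notch is about 40 mm ahead. I'll go on slowly.

Call:
{"name": "jog_arm", "arguments": {"targets": [[[0, -0.2, 0], [0, 0, 0], 0], [[0, -0.2, 0], [0, 0, 0], 0], [[0, -0.2, 0], [0, 0, 0], 0], [[0, -0.2, 0], [0, 0, 0], 0], [[0, -0.1, 0], [0, 0, 0], 0]]}}

```text
clock: 8.85
tool_pos: [648.4, 28.0, 201.3]
tool_rot: [3.14, -0.0, -0.053]
force: [-0.9, -4.5, 0.7]
grip_width: 0.4
finger_force: 2.7
```

Run:
```python
from h import *
s=get_image("side")[:,:,::-1]
cv2.imwrite("pics/m4.png",cv2.resize(s[180:250,250:330],None,fx=7,fy=7,interpolation=cv2.INTER_CUBIC))
c=camera_info("side"); f=lambda p:(p-np.array([250,180])+.5)*7-.5
N=np.array([650,79,172.]); ey=np.array([.054,.9985,0]); ex=np.array([.9985,-.054,0])
for z in(235,232): print([f(proj(c,N+[0,0,z-172]+a*ex+b*ey)).round() for a,b in((-22.5,-15),(-22.5,15),(22.5,15),(22.5,-15))])
print("notch",f(proj(c,N)))
```

```text
[array([296., 176.]), array([256., 223.]), array([178., 174.]), array([219., 128.])]
[array([297., 180.]), array([256., 226.]), array([178., 177.]), array([219., 132.])]
notch [247.65988165 246.10348949]
```

View pics/m4.png

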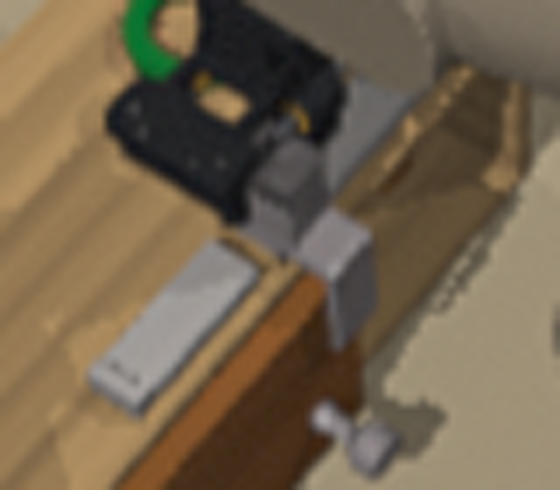

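The block's near-left top corner is at about (292,196) and should be near (256,226) when seated, so roughly 22 mm remain.

Call:
{"name": "jog_arm", "arguments": {"targets": [[[0, -0.12, 0], [0, 0, 0], 0], [[0, -0.12, 0], [0, 0, 0], 0], [[0, -0.12, 0], [0, 0, 0], 0], [[0, -0.12, 0], [0, 0, 0], 0]]}}

```text
clock: 9.23
tool_pos: [649.0, 40.0, 201.1]
tool_rot: [3.141, 0.0, -0.053]
force: [0.3, -4.0, -2.1]
grip_width: 0.6
finger_force: 1.5
```

Call:
{"name": "jog_arm", "arguments": {"targets": [[[0, -0.06, 0], [0, 0, 0], 0], [[0, -0.06, 0], [0, 0, 0], 0]]}}

```text
clock: 9.4
tool_pos: [648.9, 43.6, 200.9]
tool_rot: [-3.141, 0.001, -0.053]
force: [0.5, -1.2, -1.0]
grip_width: 0.4
finger_force: 0.9
```

Call:
{"name": "jog_arm", "arguments": {"targets": [[[0, -0.06, 0], [0, 0, 0], 0], [[0, -0.06, 0], [0, 0, 0], 0]]}}

```text
clock: 9.57
tool_pos: [649.1, 46.4, 201.1]
tool_rot: [3.141, 0.001, -0.053]
force: [-0.3, -6.4, -2.3]
grip_width: 0.6
finger_force: 3.0
```

Call:
{"name": "jog_arm", "arguments": {"targets": [[[0, 0, 0], [0, 0, 0], 0]]}}

```text
clock: 9.65
tool_pos: [649.1, 46.3, 201.0]
tool_rot: [3.141, 0.001, -0.053]
force: [0.4, -2.7, -1.2]
grip_width: 0.3
finger_force: 1.2
```

Run:
```python
from h import *
s=get_image("side")[:,:,::-1]
cv2.imwrite("pics/m5.png",cv2.resize(s[180:250,250:330],None,fx=7,fy=7,interpolation=cv2.INTER_CUBIC))
print(read_state()["force"],read_state()["tool_pos"])
```

```text
[-0.09423162 -2.7658323  -1.0278586 ] [649.14528735  46.32543449 201.11022584]
```

View pics/m5.png

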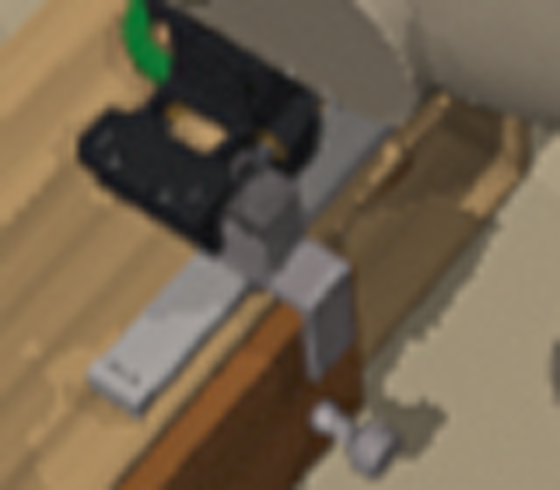

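```bash
python3 - <<'E'
from h import *
c=camera_info("side"); g=lambda u,v:np.array([250+(u+.5)/7-.5,180+(v+.5)/7-.5])
ey=np.array([-(-.054),.9985,0]); ex=np.array([.9985,-.054,0]); N=np.array([650,79,172.])
def o(n,p,z): P=onz(c,g(*p),z)-N; print(n,z,"own rel notch", (P@ex).round(1),(P@ey).round(1))
o("notch L edge near",(262,268),172); o("notch L edge far",(225,243),172)
for z in(235,232): o("block top near-left",(267,230),z); o("  top far-left",(224,205),z)
o("m4 top near-left",(292,196),235)
o("tab bottom m4 left",(333,345),115);o("tab bottom m5 left",(309,373),115);o("tab m5 right",(326,376),115)
o("tab top front-left m5",(303,306),185)
i=cv2.imread("pics/m5.png"); 
# block start estimate from first side view
E
python3 - <<'E'
import cv2,sys
sys.path.insert(0,'.')
a=cv2.imread("pics/m4.png");b=cv2.imread("pics/m5.png")
# template match of the tab between the two frames
t=a[205:350,325:380]; 
r=cv2.matchTemplate(b,t,cv2.TM_CCOEFF_NORMED); print(cv2.minMaxLoc(r),"was 325,205")
E
```

```text
notch L edge near 172 own rel notch -12.9 5.5
notch L edge far 172 own rel notch 9.8 4.8
block top near-left 235 own rel notch -29.1 15.1
  top far-left 235 own rel notch -5.1 15.9
block top near-left 232 own rel notch -27.8 13.8
  top far-left 232 own rel notch -3.8 14.6
m4 top near-left 235 own rel notch -27.3 -5.6
tab bottom m4 left 115 own rel notch -43.6 -4.2
tab bottom m5 left 115 own rel notch -43.4 14.8
tab m5 right 115 own rel notch -51.1 11.3
tab top front-left m5 185 own rel notch -46.3 16.1
(-0.8190242648124695, 0.9531459808349609, (454, 199), (302, 237)) was 325,205
```

The tab moved 20 mm, and the block's mid reads within about 2 mm of the notch's mid. Force faded at 43.6 mm and then rose. I'll probe a small step to confirm it's seated.

Call:
{"name": "jog_arm", "arguments": {"targets": [[[0, -0.04, 0], [0, 0, 0], 0], [[0, 0, 0], [0, 0, 0], 0], [[0, 0, 0], [0, 0, 0], 0]]}}

```text
clock: 9.95
tool_pos: [649.2, 46.7, 201.2]
tool_rot: [3.141, 0.0, -0.053]
force: [-1.3, -4.9, -1.7]
grip_width: 0.6
finger_force: 2.6
```

Call:
{"name": "jog_arm", "arguments": {"targets": [[[0, -0.06, 0], [0, 0, 0], 0], [[0, 0, 0], [0, 0, 0], 0], [[0, 0, 0], [0, 0, 0], 0]]}}

```text
clock: 10.2
tool_pos: [649.3, 47.4, 201.5]
tool_rot: [3.139, 0.0, -0.054]
force: [-2.7, -8.5, 0.2]
grip_width: 0.5
finger_force: 4.3
```

It now holds 8.5 N with almost no motion, more than it took to slide, so it is against the notch's far side. I'll back off and look.

Call:
{"name": "jog_arm", "arguments": {"targets": [[[0, 0.3, 0], [0, 0, 0], 0], [[0, 0.8, 0], [0, 0, 0], 0], [[0, 0.8, 0], [0, 0, 0], 0], [[0, 0.5, -1], [0, 0, 0], 0], [[0, 0, -1], [0, 0, 0], 0]]}}

```text
clock: 10.62
tool_pos: [645.8, -13.3, 250.9]
tool_rot: [-3.141, 0.003, -0.055]
force: [0.3, 0.8, 0.7]
grip_width: 0.7
finger_force: 0.0
```

Call:
{"name": "jog_arm", "arguments": {"targets": [[[0, 1, -1], [0, 0, 0], 0], [[0, 1, 0], [0, 0, 0], 0], [[0, 1, 0], [0, 0, 0], 0], [[0, 1, 0], [0, 0, 0], 0], [[0, 1, 0], [0, 0, 0], 0]]}}

```text
clock: 11.03
tool_pos: [639.6, -136.9, 276.7]
tool_rot: [-3.141, -0.001, -0.052]
force: [0.8, -0.7, -0.0]
grip_width: 0.4
finger_force: 0.0
```

Run:
```python
from h import *
s=get_image("side")[:,:,::-1]; t=get_image("top")[:,:,::-1]
a=cv2.resize(s[180:250,250:330],None,fx=5,fy=5,interpolation=cv2.INTER_CUBIC)
b=cv2.resize(t[145:215,235:315],None,fx=5,fy=5,interpolation=cv2.INTER_CUBIC)
cv2.imwrite("pics/m6.png",np.hstack([a,b]))
print(read_state()["force"],read_state()["tool_pos"])
```

```text
[0.45736606 1.7156458  0.3597671 ] [ 639.41078563 -139.15574671  276.06390311]
```

View pics/m6.png

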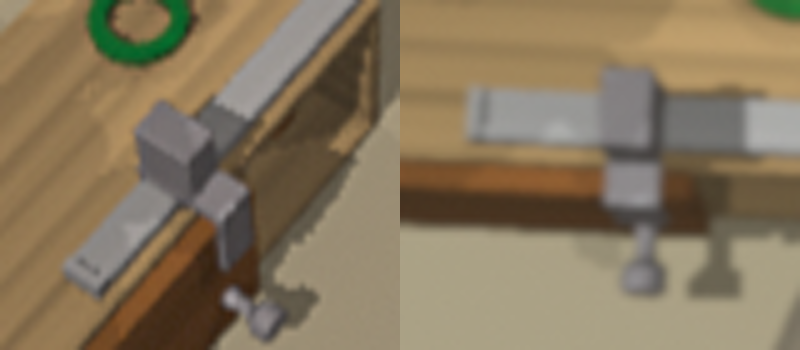

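The block sits over the gap with the rail visible on both sides; in the top half it spans columns 602–656 and rows 67–150. I'll check the offset numerically.

Run:
```python
from h import *
t=camera_info("top");s=camera_info("side"); ey=np.array([.054,.9985,0])
f=lambda u,v:np.array([235+(u-400+.5)/5-.5,145+(v+.5)/5-.5])
g=lambda u,v:np.array([250+(u+.5)/5-.5,180+(v+.5)/5-.5])
n=onz(t,(205+311.5/4-.5,100+277.5/4-.5),172)@ey
ns=np.mean([onz(s,(250+(u+.5)/7-.5,180+(v+.5)/7-.5),172)@ey for u,v in((262,268),(225,243))])-8
for z in(235,232):
    print("top",np.mean([onz(t,f(u,v),z)@ey for u,v in((602,67),(656,67),(602,150),(656,150))])-n,
          "side",np.mean([onz(s,g(*p),z)@ey for p in((161,101),(213,141),(187,167),(137,133))])-ns)
```

```text
top -1.646495057014107 side 7.009789052727427
top -1.2766243320913446 side 5.675617727796222
```

```bash
python3 -c "
from plant import *
print(read_state()['joint_velocities'].round(3)); print(job_done())"
```

```text
[ 0.058 -0.01   0.016  0.019  0.002  0.042]
the job is handed in; nothing more can be done
None
```

The job is handed in after about 11 s of the 54 s: the door is shut at its hard stop and the sliding stop is, by the push force and the images, seated in the notch; the drop was not measured directly and no verdict came back.

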